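# Screw the locking ring onto the tube mixer's stud until it is snug

## Task

Pick up the tall locking ring from the bench, put it over the threaded stud in the middle of the tube mixer and screw it down clockwise until it bears on the rotor's sprung hub and the turning stiffens; go a little under a quarter turn further, so that it is snug but not overtightened, and let go. Leave the other things on the bench alone.

Things in the scene. Friction and masses are not known exactly. Their poses are not given: they have to be found in the camera images.
- ring_nut: the locking ring: plain aluminium, finely ribbed outside, outer diameter 48 mm, height 32 mm, bore 32.6 mm with four short pins inside that run in the stud's thread (22.6 mm clear between pin ends). About 90 g. Lies flat, right way up. Origin: centre of its underside; z up along its axis. The lower pins are 6 mm above the underside. It may be gripped across its outside at any yaw
- spacer: a different thing, to be left alone: low plain aluminium ring, outer diameter 40 mm, height 14 mm, flat on the bench; origin: centre of its underside. It and the locking ring lie in either of two places
- mixer: tube mixer, fixed: white housing 200 x 170 mm, 55 mm high, a steel stud rising from its middle. Origin: on the bench under the stud's axis; z up. Stud core 20 mm diameter; the ring has about 1.3 mm of sideways play on it. The ring goes on at any yaw; let down on the stud it rests with its underside 103 to 114 mm above the bench and cannot be pushed further; it stays put when let go
- stud_top (a point): the top of the stud, on its axis, 146 mm above the bench
- thread_top (a point): top of the thread, on the stud's axis, 115 mm up; above it plain core and a tapered end. Two-start right-hand thread, 30 mm outer diameter: turned clockwise seen from above the ring sinks 18 mm per turn. Axial play 2 mm: a free ring can be lifted that much, one that the hub presses up cannot. From where the ring first rests it takes 0.1 to 1.3 turns to reach the hub. Friction about 0.6
- rotor: rotor of the mixer: fixed flat grey disc, 136 mm diameter, 10 mm thick, top 68 mm above the bench (small tube caps stand 4 mm higher), with a sprung steel hub, 42 mm outer diameter, round the stud. Origin: on the stud's axis at the disc's underside, 58 mm above the bench. The hub's top stands 91 to 101 mm above the bench, differently each time and not reported
- hub_low (a point): on the stud's axis at the hub top's lowest start, 91 mm up (not the real hub top). The hub gives from about 2.5 N, takes 3.5 N more per mm, solid after 7.5 mm. The ring should end pressing it with 6 to 22 N: 60 degrees past touch gives 13 N (if the ring is held down in its play while turned, first use up the play: 40 degrees more). Turning then takes 0.2 to 0.35 N m. Over 27 N is overtight
- bottle_a: bystander: glass bottle with a cap, 60 mm diameter, 105 mm tall; origin under its centre
- bottle_b: bystander: glass bottle with a cap, 52 mm diameter, 95 mm tall; origin under its centre
- bottle_cap: bystander: loose bottle cap, solid disc 48 mm diameter, 22 mm high; origin under its centre
- timer: bystander: flat timer 62 x 62 x 18 mm; origin under its centre
- tip_box: bystander: box of pipette tips 120 x 85 x 48 mm; origin under its centre
- pipette: bystander: pipette lying along its x axis, 230 mm long, 22 mm thick; origin near its middle, on the bench
Mind the look-alikes: they are no part of the job. Several things have the shape of the ring_nut; the one meant has the colours described above.

How it is judged:
On the way:
1. the locking ring is over the stud, upright and resting on the thread, not yet bearing on the hub (horizontal distance between ring_nut and mixer below 0.004 m and angle between ring_nut's own z axis and vertical below 0.15 rad and z of ring_nut in the frame of mixer below 0.12 m and contact force between ring_nut and rotor below 1 N), for 0.1 s.
At the end, for the whole second after the job is handed in: the locking ring is on the stud, upright (within 0.12 rad), centred within 4 mm, at rest and let go, pressing on the rotor's hub with 6 to 22 N (contact force between ring_nut and rotor between 6 and 22 N and horizontal distance between ring_nut and mixer below 0.004 m and angle between ring_nut's own z axis and vertical below 0.12 rad and linear speed of ring_nut below 0.01 m/s); the robot touches nothing.
It fails at once if the ring is overtightened: it presses on the hub with more than 27 N (contact force between ring_nut and rotor above 27 N).
It fails at once if a bystander is moved by more than 30 mm (distance of any of spacer, bottle_a, bottle_b, bottle_cap, timer, tip_box, pipette from where it was at the start of the episode above 0.03 m).
It also fails if it takes over 72 s, if anything falls off the work surface, if the arm or the gripper's body presses on something with over 40 N, if the wrist force passes 120 N, or if a joint passes its speed limit or range.

## Robot

A 7-joint arm with a two-finger parallel gripper is mounted at the origin on the work surface. World frame = base frame: x ahead of the robot, y to its left, z up, the work surface at z = 0. Lengths are in m, angles in rad, forces in N, time in s.
With the tool pointing down it reaches from about 0.4 to 0.85 m from the base axis. Payload 10.4 kg.
Tool frame: the origin (TCP) lies at the very end of the fingers, on their centre line; the grasp point (between the pads) lies 19 mm behind it; z points along the fingers, x is the direction in which the jaws open and shut, and the axes are right-handed (so a half turn about z gives the same grasp; the last joint's range is limited). The gripper opens to 87 mm and grips with 3 to 60 N. Pads are 19 mm wide; open, the fingers measure 117 mm over their backs; the gripper's body (75 mm by 190 mm) begins 51 mm behind the grasp point.
Start: joints at [-1.273, 0.332, -0.065, 1.46, 0.022, 1.35, -0.088], TCP at [0.197, 0.593, 0.223] pointing down, gripper open.
Joint ranges: [-2.6, 2.6], [-0.5, 2.12], [-1.47, 1.34], [0.16, 2.42], [-1.27, 4.41], [0.06, 2.06], [-2.6, 2.6]. Speed limits (rad/s): [2.22, 2.22, 2.79, 2.79, 3.14, 3.14, 3.14].

## Interface

Orientations are given as a unit quaternion [x, y, z, w].
In Python, from workcell import r, get_image, calibration, find_in, place_of gives the robot as it stands.
- The arm moves only by the shell command python3 -m jog 'ROWS' [FORCE]. ROWS is JSON, a list of rows, each an object with "dp": the shift along the tool's x, y, z in mm, a list of three; "turn": the turn, a rotation vector about the tool's x, y, z in degrees, a list of three; "gripper": the opening, from 0 (shut) to 1 (fully open). A call has 1 to 10 rows; each row shifts and turns the pose as measured when the row begins, along the tool's axes as they then stand; what a row does not reach is not made up. A row lasts 1/12 s, in which the tool goes at most 41.7 mm and 7.16 degrees, less where a joint would pass 70% of its speed; a pose out of reach is approached as far as the arm can. A call with a gripper value outside its range is refused whole. The fingers move at their own pace and stop on an object; FORCE is the grip in N (left out, the last holds). Time passes only in rows, so rows that do not move let the fingers close. It gives the time, the measured TCP pose, the force and the opening at its end, in the units of the state.
- r.state(): the state, without advancing time (a new reading comes with each control period).
- get_image(name): name is "scene" or "top" or "wrist"; returns (picture, depth): 400x640x3 uint8, red, green, blue; 400x640 float32, m along the optical axis (not along the pixel's ray), 0 where there is no reading.
- calibration(name): a dict with "fovy" (degrees; the focal length in pixels is half the picture's height over the tangent of half this angle, whatever the lens; pixels are square), "cx", "cy" (the principal point, pixels), "extrinsics" (4x4, takes a point from camera to world coordinates). Camera axes: x right, y down, z forward; pixel columns grow to the right and rows downward; lengths in m; the calibration is good to about 2 mm. The wrist camera is an equidistant fisheye: a pixel r from the principal point sees the ray r / f radians off the axis. A picture is of the moment at which its call begins: read the wrist's pose just before it. calibration takes no time and is no camera call; for the wrist camera it gives the pose at the moment of the call.
- r.sign_off(): hands the job in, once; it reports no verdict.
Trained networks look in the newest picture that a camera, given by its name, has taken for a name from the list of things; names that differ only in an ending like _2 or _b are one class to them, and where a whole thing is asked for, a point or a joint stands for the part that bears it (a point fixed in the world has none). Each returns a list of dicts, best first, with "confidence" (0 to 1); they miss things now and then, are a little off and sometimes report something else, mostly with a low value. They report only what shows in the picture. A call takes as long as a camera call. They do not tell look-alikes from the thing itself.
- find_in(camera, target): "at" ([x, y, z] in m, in world coordinates, good to about 4 mm: the middle of the surface that is visible of it).
- place_of(camera, target): "at" ([x, y, z] in m, in world coordinates, good to about 4 mm: a listed point, or the origin of a listed thing).
The state is a dict: "clock": time; "joint_pos": joint angles; "qvel": joint speeds; "joint_torque": joint torques, N m; "eef_pos": TCP position; "ee_rot": TCP orientation; "wrist_force": force on the tool from outside, world axes, zero at the start; "torque": the same for the moment, N m; "finger_gap": finger opening in m.
Only numpy, scipy, OpenCV 4.12 (cv2) and the standard library are available. Lean on these libraries where they do the work, as an engineer would, in place of code of your own. Each camera call takes 0.05 s, during which the arm holds its last target. There are 200 camera calls.

## Working session

There is one attempt and no reset: what is moved stays moved. The work goes in short steps, Python scripts to look and compute and a shell command to move; the robot and the scene stay as the last step left them, time stands still between calls to the robot, and variables do not carry over. Pictures are saved under pics/ and viewed, about 8 in all and at most 12, crops included, and the job is handed in when it is done.

```bash
ls; mkdir -p pics
cat > h.py <<'E'
import numpy as np, cv2
from scipy.spatial.transform import Rotation as R
from workcell import r, get_image, calibration, find_in, place_of
def save(im,n): cv2.imwrite('pics/'+n+'.png',cv2.cvtColor(im,cv2.COLOR_RGB2BGR))
def cloud(name):
    im,d=get_image(name); c=calibration(name); f=im.shape[0]/2/np.tan(np.radians(c['fovy']/2))
    v,u=np.mgrid[:im.shape[0],:im.shape[1]]; x=(u-c['cx'])/f; y=(v-c['cy'])/f
    if name=='wrist':
        th=np.hypot(x,y); k=np.where(th>1e-6,np.tan(np.minimum(th,1.5))/np.maximum(th,1e-9),1); x=x*k;y=y*k
    P=np.stack([x*d,y*d,d,np.ones_like(d)],-1)@np.array(c['extrinsics']).T
    P[d<=0]=np.nan
    return im,d,P[...,:3]
def totool(dw):
    q=r.state()['ee_rot']; return R.from_quat(q).inv().apply(dw)
E
python3 - <<'E'
from h import *
for n in ['top','scene']:
    im,d,P=cloud(n); save(im,n+'1')
    for t in ['ring_nut','spacer','stud_top','mixer','bottle_cap']:
        for k in place_of(n,t)[:3]: print(n,t,np.round(k['at'],4),round(k['confidence'],2))
s=r.state(); print(s); print(R.from_quat(s['ee_rot']).as_matrix().round(3))
E
```

```text
pics
top ring_nut [ 0.4586 -0.1007  0.0036] 0.65
top ring_nut [ 0.454  -0.1999  0.0009] 0.53
top ring_nut [ 0.3683 -0.2292  0.0028] 0.46
top spacer [ 6.406e-01 -1.622e-01  1.000e-04] 0.39
top spacer [0.5461 0.1614 0.0904] 0.22
top stud_top [0.5438 0.1606 0.143 ] 0.58
top mixer [0.5508 0.1617 0.0042] 0.87
top bottle_cap [ 0.532  -0.3062 -0.0015] 0.8
scene ring_nut [ 0.3669 -0.2248 -0.0019] 0.79
scene ring_nut [ 0.4485 -0.2079 -0.0052] 0.62
scene ring_nut [ 0.4511 -0.0979  0.0011] 0.53
scene spacer [ 0.6386 -0.1595 -0.003 ] 0.58
scene spacer [ 0.7621 -0.1381 -0.0015] 0.27
scene stud_top [ 4.219e-01 -3.589e-01  2.000e-04] 0.5
scene mixer [ 0.5487  0.1662 -0.0045] 0.73
scene bottle_cap [ 0.5471  0.1668 -0.0035] 0.64
scene bottle_cap [ 0.5321 -0.3033 -0.0011] 0.62
{'clock': 0.6, 'joint_pos': array([-1.27259842,  0.33218131, -0.06470051,  1.46005378,  0.02156949,
        1.34989851, -0.08851821]), 'qvel': array([ 0.0010544 ,  0.00064387, -0.00165611,  0.00099685,  0.00099246,
       -0.00040086, -0.00155758]), 'joint_torque': array([-9.24624765e-04, -6.22758508e+01,  2.42261658e-02, -3.89979708e+01,
       -6.11211732e-02,  3.18445649e-02,  2.12844066e-05]), 'eef_pos': array([0.19706208, 0.59316559, 0.22260929]), 'ee_rot': array([ 8.10970056e-01,  5.85087654e-01,  4.51647176e-05, -6.55742187e-05]), 'wrist_force': array([ 0.37137375,  0.61246179, -0.16371564]), 'torque': array([-0.00358378,  0.02520202,  0.03728092]), 'finger_gap': 0.08720575220037835}
[[ 0.315  0.949 -0.   ]
 [ 0.949 -0.315  0.   ]
 [ 0.    -0.    -1.   ]]
```

View pics/top1.png

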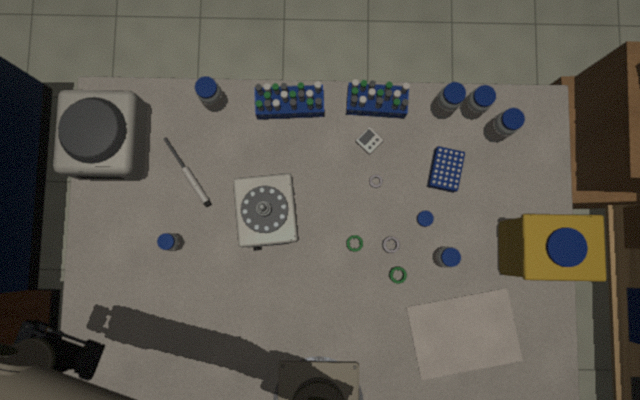

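View pics/scene1.png

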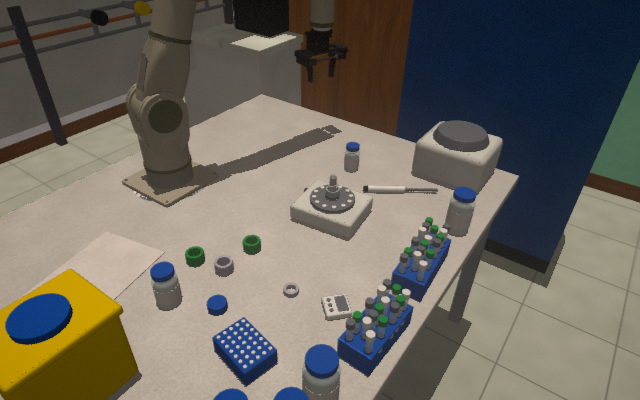

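The top view shows the plain grey tall ring at about (390,244), with green look-alikes at (354,243) and (397,274). The spacer is at (376,182) and the stud at (264,208). The scene view agrees: ring at (224,265), stud at (333,183). Next I measure the ring and stud from the depth in both views.

Run:
```python
from h import *
for n in ['top','scene']:
    im,d,P=cloud(n)
    for nm,c0,lo,hi,rad in [('ring',(.452,-.203),.02,.05,.045),('stud',(.545,.162),.125,.17,.03),('rotor',(.547,.163),.062,.08,.09),('housing',(.547,.163),.045,.058,.13),('green1',(.455,-.1),.02,.05,.045),('green2',(.367,-.227),.02,.05,.045)]:
        m=(np.hypot(P[...,0]-c0[0],P[...,1]-c0[1])<rad)&(P[...,2]>lo)&(P[...,2]<hi)
        Q=P[m]
        if len(Q)<3: print(n,nm,len(Q)); continue
        zt=np.percentile(Q[:,2],80); T=Q[Q[:,2]>zt-.006]
        c,rd=cv2.minEnclosingCircle(T[:,:2].astype(np.float32))
        print(n,nm,len(Q),'z80',zt.round(4),'meanTop',T[:,:2].mean(0).round(4),'circ',np.round(c,4),round(rd,4),'rgb',im[m].mean(0).round())
```

```text
top ring 133 z80 0.0322 meanTop [ 0.4522 -0.2008] circ [ 0.4527 -0.201 ] 0.0244 rgb [109. 104. 102.]
top stud 48 z80 0.1455 meanTop [0.5456 0.1639] circ [0.545  0.1634] 0.0096 rgb [94. 93. 89.]
top rotor 1520 z80 0.0705 meanTop [0.5448 0.164 ] circ [0.5459 0.1645] 0.0678 rgb [94. 93. 90.]
top housing 2062 z80 0.0558 meanTop [0.5433 0.1634] circ [0.5455 0.164 ] 0.1256 rgb [140. 137. 127.]
top green1 126 z80 0.0334 meanTop [ 0.4546 -0.0961] circ [ 0.4544 -0.095 ] 0.0244 rgb [61. 91. 61.]
top green2 136 z80 0.0323 meanTop [ 0.3649 -0.2205] circ [ 0.3655 -0.2206] 0.0245 rgb [53. 84. 54.]
scene ring 200 z80 0.0323 meanTop [ 0.4542 -0.2064] circ [ 0.4529 -0.2051] 0.0246 rgb [122. 113. 111.]
scene stud 49 z80 0.1438 meanTop [0.547  0.1569] circ [0.5472 0.1564] 0.0092 rgb [110. 106. 100.]
scene rotor 824 z80 0.0706 meanTop [0.5515 0.1504] circ [0.5453 0.1599] 0.0715 rgb [111. 107. 102.]
scene housing 1277 z80 0.056 meanTop [0.5598 0.1393] circ [0.5473 0.1599] 0.1256 rgb [175. 165. 151.]
scene green1 171 z80 0.0323 meanTop [ 0.4562 -0.1012] circ [ 0.4541 -0.1002] 0.0252 rgb [55. 95. 54.]
scene green2 194 z80 0.0325 meanTop [ 0.3668 -0.2269] circ [ 0.3661 -0.2255] 0.0255 rgb [49. 93. 51.]
```

```bash
python3 -m jog '[{"dp":[-21,32,-8],"turn":[0,0,0],"gripper":0.72},{"dp":[-21,32,-8],"turn":[0,0,0],"gripper":0.72},{"dp":[-21,32,-8],"turn":[0,0,0],"gripper":0.72},{"dp":[-21,32,-8],"turn":[0,0,0],"gripper":0.72},{"dp":[-21,32,-8],"turn":[0,0,0],"gripper":0.72},{"dp":[-21,32,-8],"turn":[0,0,0],"gripper":0.72},{"dp":[-21,32,-8],"turn":[0,0,0],"gripper":0.72},{"dp":[-21,32,-8],"turn":[0,0,0],"gripper":0.72},{"dp":[-21,32,-8],"turn":[0,0,0],"gripper":0.72},{"dp":[-21,32,-8],"turn":[0,0,0],"gripper":0.72}]' 40
python3 - <<'E'
from h import *
c=calibration('wrist'); s=r.state(); print(np.round(c['extrinsics'],3),c['fovy'],c['cx'],c['cy'],s['eef_pos'],s['joint_pos'].round(3))
print('to (.50,.20,.30):',totool(np.array([.5,.2,.3])-s['eef_pos'])*1000, 'yaw',np.degrees(np.arctan2(*R.from_quat(s['ee_rot']).as_matrix()[1::-1,0])))
E
```

```text
clock: 1.53
eef_pos: [0.4368, 0.2872, 0.3027]
ee_rot: [0.806, 0.592, -0.001, -0.002]
wrist_force: [0.9, 0.9, 0.2]
finger_gap: 0.0626
[[ 0.298  0.915  0.271  0.362]
 [ 0.954 -0.286 -0.085  0.312]
 [-0.     0.284 -0.959  0.466]
 [ 0.     0.     0.     1.   ]] 65.70646984690485 320.677370789449 198.7575812519318 [0.43681921 0.28724965 0.30270999] [-0.849  0.07   0.194  1.607 -0.017  1.469  0.614]
to (.50,.20,.30): [-64.38187035  86.37856848   2.31845706] yaw 72.61263257653508
```

```bash
python3 -m jog '[{"dp":[-14,32,0],"turn":[0,0,0],"gripper":0.72},{"dp":[-14,32,0],"turn":[0,0,0],"gripper":0.72},{"dp":[-14,32,0],"turn":[0,0,0],"gripper":0.72},{"dp":[-14,32,0],"turn":[0,0,0],"gripper":0.72},{"dp":[-14,32,0],"turn":[0,0,0],"gripper":0.72},{"dp":[-14,32,0],"turn":[0,0,0],"gripper":0.72},{"dp":[0,0,0],"turn":[0,0,0],"gripper":0.72},{"dp":[0,0,0],"turn":[0,0,0],"gripper":0.72}]' 40
python3 - <<'E'
from h import *
im,d,P=cloud('wrist'); save(im,'w1'); s=r.state()
print(s['eef_pos'],s['joint_pos'].round(2))
Q=P.reshape(-1,3)
def fit(lo,hi,rad,c0):
    m=(np.hypot(Q[:,0]-c0[0],Q[:,1]-c0[1])<rad)&(Q[:,2]>lo)&(Q[:,2]<hi); T=Q[m]
    c,rd=cv2.minEnclosingCircle(T[:,:2].astype(np.float32)); return len(T),np.round(c,4),round(rd,4),T.mean(0).round(4)
for a in [(.14,.155,.03),(.1,.16,.035),(.066,.074,.09),(.087,.104,.05)]: print(a,fit(*a,(.546,.161)))
c=fit(.14,.155,.03,(.546,.161))[1]
rr=np.hypot(Q[:,0]-c[0],Q[:,1]-c[1])
for a in range(0,32,2):
    m=(rr>a/1e3)&(rr<(a+2)/1e3); z=Q[m,2]; print(a,m.sum(),np.nanpercentile(z,[10,30,50,70,90]).round(4) if m.sum() else '')
for t in ['stud_top','thread_top','hub_low','rotor']:
    for k in place_of('wrist',t)[:1]: print(t,np.round(k['at'],4),k['confidence'])
E
```

```text
clock: 2.2
eef_pos: [0.6064, 0.1315, 0.3063]
ee_rot: [0.809, 0.588, 0.002, 0.0]
wrist_force: [0.4, 0.3, 0.1]
finger_gap: 0.0625
[0.60630541 0.13087085 0.3062056 ] [-0.58  0.3   0.37  1.36 -0.11  1.5   1.05]
(0.14, 0.155, 0.03) (230, array([0.5455, 0.1623]), 0.01, array([0.5454, 0.1626, 0.1443]))
(0.1, 0.16, 0.035) (562, array([0.5455, 0.1619]), 0.0199, array([0.5449, 0.1626, 0.128 ]))
(0.066, 0.074, 0.09) (7456, array([0.5458, 0.1628]), 0.0684, array([0.5449, 0.1625, 0.0691]))
(0.087, 0.104, 0.05) (366, array([0.5455, 0.1628]), 0.0213, array([0.5452, 0.1625, 0.0985]))
0 14 [0.1458 0.1464 0.1468 0.147  0.1472]
2 33 [0.1454 0.1462 0.1467 0.1469 0.1475]
4 57 [0.1449 0.1456 0.1462 0.1468 0.1475]
6 78 [0.141  0.1424 0.1433 0.1446 0.1459]
8 97 [0.1383 0.1394 0.14   0.1407 0.142 ]
10 71 [0.1102 0.112  0.1143 0.1157 0.1378]
12 118 [0.1097 0.1118 0.1131 0.1147 0.1165]
14 108 [0.0562 0.0992 0.1108 0.1135 0.1159]
16 147 [0.0967 0.098  0.0986 0.0991 0.0998]
18 156 [0.0979 0.0984 0.0988 0.0992 0.0998]
20 89 [0.0689 0.086  0.0981 0.0985 0.0994]
22 126 [0.0673 0.0682 0.0686 0.069  0.0696]
24 190 [0.0673 0.0682 0.0687 0.0691 0.0698]
26 195 [0.0675 0.068  0.0685 0.0689 0.0695]
28 221 [0.0676 0.0682 0.0686 0.069  0.0695]
30 229 [0.0675 0.0681 0.0686 0.069  0.0695]
stud_top [0.546  0.162  0.1496] 0.65
thread_top [0.5413 0.1671 0.1129] 0.91
hub_low [0.5457 0.1635 0.0904] 0.77
rotor [0.5485 0.1616 0.0585] 0.87
```

View pics/w1.png

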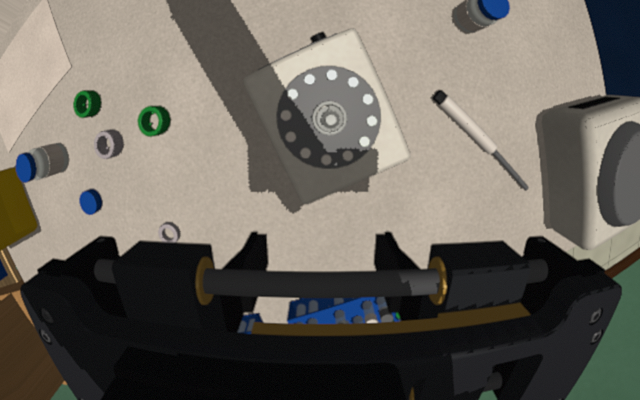

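The view confirms that the disc is clear, with the hub and stud at (330,118). Checking heights: disc 68.6 against 68 mm and stud 146.7 against 146 mm, so the hub top is at about 98.2 mm. The stud axis is at (0.5456, 0.1625). Now I move to the ring.

```bash
python3 -m jog '[{"dp":[-35,0,9],"turn":[0,0,1.2],"gripper":0.72},{"dp":[-35,0,9],"turn":[0,0,1.2],"gripper":0.72},{"dp":[-35,0,9],"turn":[0,0,1.2],"gripper":0.72},{"dp":[-35,0,9],"turn":[0,0,1.2],"gripper":0.72},{"dp":[-35,0,9],"turn":[0,0,1.2],"gripper":0.72},{"dp":[-35,0,9],"turn":[0,0,1.2],"gripper":0.72},{"dp":[-35,0,9],"turn":[0,0,1.2],"gripper":0.72},{"dp":[-35,0,9],"turn":[0,0,1.2],"gripper":0.72},{"dp":[-35,0,9],"turn":[0,0,1.2],"gripper":0.72},{"dp":[0,0,0],"turn":[0,0,0],"gripper":0.72}]' 40
cat > ring.py <<'E'
from h import *
im,d,P=cloud('wrist'); s=r.state()
Q=P.reshape(-1,3)
for nm,c0 in [('ring',(.453,-.203)),('g1',(.455,-.098)),('g2',(.366,-.223))]:
    m=(np.hypot(Q[:,0]-c0[0],Q[:,1]-c0[1])<.04)&(Q[:,2]>.025)&(Q[:,2]<.04); T=Q[m]
    c,rd=cv2.minEnclosingCircle(T[:,:2].astype(np.float32)); print(nm,len(T),np.round(c,4),round(rd,4),np.median(T[:,2]).round(4),im.reshape(-1,3)[m].mean(0).round())
    if nm=='ring': print('togo mm',totool(np.array([*c,.006])-s['eef_pos'])*1000)
print(s['eef_pos'],s['joint_pos'].round(2),'yaw',np.degrees(np.arctan2(*R.from_quat(s['ee_rot']).as_matrix()[1::-1,0])),'zax',R.from_quat(s['ee_rot']).as_matrix()[:,2].round(4))
E
python3 ring.py
```

```text
clock: 3.28
eef_pos: [0.4795, -0.1526, 0.2209]
ee_rot: [0.855, 0.519, 0.008, -0.003]
wrist_force: [-0.1, -0.2, 0.1]
finger_gap: 0.063
ring 794 [ 0.4552 -0.1992] 0.0256 0.033 [81. 76. 76.]
togo mm [-59.80339136  -1.18830842 214.60805784]
g1 795 [ 0.4563 -0.0942] 0.0249 0.0332 [ 56. 132.  68.]
g2 775 [ 0.3681 -0.2202] 0.0252 0.0328 [ 43. 117.  56.]
[ 0.48124183 -0.14949898  0.22161158] [-0.32  0.05  0.56  1.81 -0.04  1.29  1.35] yaw 62.71043010803918 zax [ 0.0114  0.0136 -0.9998]
```

```bash
python3 -m jog '[{"dp":[-15,0,25],"turn":[0,-0.5,0],"gripper":0.72},{"dp":[-15,0,25],"turn":[0.2,-0.5,0],"gripper":0.72},{"dp":[-15,0,25],"turn":[0,0,0],"gripper":0.72},{"dp":[-14,-1,25],"turn":[0,0,0],"gripper":0.72},{"dp":[0,0,25],"turn":[0,0,0],"gripper":0.72},{"dp":[0,0,0],"turn":[0,0,0],"gripper":0.72},{"dp":[0,0,0],"turn":[0,0,0],"gripper":0.72}]' 40
python3 ring.py
```

```text
clock: 3.92
eef_pos: [0.4598, -0.1918, 0.096]
ee_rot: [0.849, 0.528, 0.006, 0.001]
wrist_force: [-0.3, 0.2, 0.6]
finger_gap: 0.0624
ring 1756 [ 0.4527 -0.2024] 0.0252 0.0324 [87. 82. 82.]
togo mm [-13.89266099  -2.28439596  89.89615881]
g1 1757 [ 0.4545 -0.0969] 0.025 0.0324 [ 44. 121.  58.]
g2 1863 [ 0.3659 -0.2226] 0.0251 0.0324 [35. 96. 46.]
[ 0.45995782 -0.19126919  0.0960246 ] [-0.24  0.17  0.6   1.98 -0.12  1.02  1.53] yaw 63.76531378160472 zax [ 0.0108  0.004  -0.9999]
```

```bash
python3 -m jog '[{"dp":[-7,-1,5],"turn":[0.4,-0.5,0],"gripper":0.72},{"dp":[-7,-1,15],"turn":[0,0,0],"gripper":0.72},{"dp":[0,0,18],"turn":[0,0,0],"gripper":0.72},{"dp":[0,0,18],"turn":[0,0,0],"gripper":0.72},{"dp":[0,0,16],"turn":[0,0,0],"gripper":0.72},{"dp":[0,0,8],"turn":[0,0,0],"gripper":0.72},{"dp":[0,0,0],"turn":[0,0,0],"gripper":0.72}]' 40
python3 - <<'E'
from h import *
s=r.state();print('togo',totool(np.array([.4527,-.2024,.006])-s['eef_pos'])*1000,s['eef_pos'],s['wrist_force'],R.from_quat(s['ee_rot']).as_matrix()[:,2].round(4))
E
```

```text
clock: 4.55
eef_pos: [0.4616, -0.2018, 0.0225]
ee_rot: [0.846, 0.533, 0.006, 0.005]
wrist_force: [-0.8, -0.3, -0.7]
finger_gap: 0.0631
togo [-4.46966469 -7.98351085 16.33429788] [ 0.46158368 -0.20178251  0.02246884] [-0.76229263 -0.33659526 -0.67358248] [ 0.0151 -0.0026 -0.9999]
```

```bash
python3 -m jog '[{"dp":[-3,-5,0],"turn":[0.5,-0.2,0],"gripper":0.72},{"dp":[-1.5,-4,6],"turn":[0.4,0,0],"gripper":0.72},{"dp":[0,0,6],"turn":[0,0,0],"gripper":0.72},{"dp":[0,0,4],"turn":[0,0,0],"gripper":0.72},{"dp":[0,0,0],"turn":[0,0,0],"gripper":0.72}]' 40
python3 - <<'E'
from h import *
s=r.state();print('togo',totool(np.array([.4527,-.2024,.006])-s['eef_pos'])*1000,s['eef_pos'],s['wrist_force'],R.from_quat(s['ee_rot']).as_matrix()[:,2].round(4))
E
```

```text
clock: 4.97
eef_pos: [0.4533, -0.2022, 0.0088]
ee_rot: [0.846, 0.533, 0.001, 0.0]
wrist_force: [0.2, 0.9, -0.2]
finger_gap: 0.0627
togo [-0.43853589 -0.47683765  2.82534388] [ 0.45331118 -0.20221244  0.00882728] [ 0.15274163  0.90406094 -0.2027368 ] [ 2.9e-03  8.0e-04 -1.0e+00]
```

```bash
python3 -m jog '[{"dp":[0,0,2],"turn":[0,0,0],"gripper":0.72},{"dp":[0,0,0],"turn":[0,0,0],"gripper":0.4},{"dp":[0,0,0],"turn":[0,0,0],"gripper":0.4},{"dp":[0,0,0],"turn":[0,0,0],"gripper":0.4},{"dp":[0,0,0],"turn":[0,0,0],"gripper":0.4},{"dp":[0,0,0],"turn":[0,0,0],"gripper":0.4}]' 30
python3 - <<'E'
from h import *
s=r.state();print('togo',totool(np.array([.4527,-.2024,.006])-s['eef_pos'])*1000,s['eef_pos'],s['wrist_force'],s['torque'],R.from_quat(s['ee_rot']).as_matrix()[:,2].round(4))
E
```

```text
clock: 5.47
eef_pos: [0.4537, -0.2024, 0.0071]
ee_rot: [0.846, 0.533, 0.002, 0.001]
wrist_force: [0.0, 0.4, -1.6]
finger_gap: 0.0465
togo [-0.46392692 -0.94538801  1.06400632] [ 0.45374914 -0.20239015  0.00706785] [ 0.00817187  0.43583689 -1.62189773] [ 0.01057757 -0.03737222 -0.01449031] [ 3.6e-03  6.0e-04 -1.0e+00]
```

```bash
python3 -m jog '[{"dp":[0,0,-20],"turn":[0,0,0],"gripper":0.4},{"dp":[0,0,-38],"turn":[0,0,0],"gripper":0.4},{"dp":[0,0,-38],"turn":[0,0,0],"gripper":0.4},{"dp":[0,0,-38],"turn":[0,0,0],"gripper":0.4},{"dp":[0,0,-38],"turn":[0,0,0],"gripper":0.4},{"dp":[0,0,-38],"turn":[0,0,0],"gripper":0.4},{"dp":[0,0,0],"turn":[0,0,0],"gripper":0.4},{"dp":[0,0,0],"turn":[0,0,0],"gripper":0.4}]' 30
python3 - <<'E'
from h import *
s=r.state();print(s['eef_pos'],s['wrist_force'],s['torque'],s['joint_pos'].round(2),'togo',totool(np.array([.5456,.1625,.215])-s['eef_pos'])*1000)
print(R.from_quat(s['ee_rot']).as_matrix().round(4))
E
```

```text
clock: 6.13
eef_pos: [0.4505, -0.2025, 0.2258]
ee_rot: [0.847, 0.532, -0.0, -0.001]
wrist_force: [-0.7, 0.0, -1.4]
finger_gap: 0.0465
[ 0.45050636 -0.20251789  0.22584241] [-0.74470896  0.04522547 -1.43176181] [ 0.02334     0.08076197 -0.04929467] [-0.27  0.02  0.62  1.82 -0.01  1.3   1.47] togo [370.18125429 -72.40421526  11.0401384 ]
[[ 4.332e-01  9.013e-01 -8.000e-04]
 [ 9.013e-01 -4.332e-01  7.000e-04]
 [ 3.000e-04 -1.000e-03 -1.000e+00]]
```

```bash
python3 -m jog '[{"dp":[36,-7,0],"turn":[0,0,0],"gripper":0.4},{"dp":[36,-7,0],"turn":[0,0,0],"gripper":0.4},{"dp":[36,-7,0],"turn":[0,0,0],"gripper":0.4},{"dp":[36,-7,0],"turn":[0,0,0],"gripper":0.4},{"dp":[36,-7,0],"turn":[0,0,0],"gripper":0.4},{"dp":[36,-7,0],"turn":[0,0,0],"gripper":0.4},{"dp":[36,-7,0],"turn":[0,0,0],"gripper":0.4},{"dp":[36,-7,0],"turn":[0,0,0],"gripper":0.4},{"dp":[36,-7,0],"turn":[0,0,0],"gripper":0.4},{"dp":[0,0,0],"turn":[0,0,0],"gripper":0.4}]' 30
cat > st.py <<'E'
from h import *
import sys
tz=float(sys.argv[1])
s=r.state(); M=R.from_quat(s['ee_rot']).as_matrix(); g=totool(np.array([.5456,.1625,tz])-s['eef_pos'])*1000
a=M.T@np.array([0,0,-1.]); # desired z in tool
print('t',round(s['clock'],2),'pos',s['eef_pos'].round(4),'togo',g.round(2),'tiltfix deg',np.degrees([-a[1],a[0]]).round(2),'yaw',np.degrees(np.arctan2(M[1,0],M[0,0])).round(2))
print('F',s['wrist_force'].round(2),'T',s['torque'].round(3),'q7',s['joint_pos'][6].round(3),'gap',round(s['finger_gap'],4))
E
python3 st.py .2
```

```text
clock: 6.97
eef_pos: [0.5343, 0.1279, 0.2159]
ee_rot: [0.849, 0.528, -0.004, -0.003]
wrist_force: [-0.3, 0.7, -1.9]
finger_gap: 0.047
t 6.97 pos [0.5343 0.1279 0.2159] togo [36.08 -5.04 15.77] tiltfix deg [-0.49  0.22] yaw 63.77
F [-0.29  0.66 -1.94] T [0.073 0.071 0.031] q7 0.846 gap 0.047
```

```bash
python3 -m jog '[{"dp":[18,-3,0],"turn":[-0.4,0.2,0],"gripper":0.4},{"dp":[18,-2,0],"turn":[0,0,-7],"gripper":0.4},{"dp":[0,0,0],"turn":[0,0,-7],"gripper":0.4},{"dp":[0,0,0],"turn":[0,0,-7],"gripper":0.4},{"dp":[0,0,0],"turn":[0,0,-7],"gripper":0.4},{"dp":[0,0,0],"turn":[0,0,-7],"gripper":0.4},{"dp":[0,0,0],"turn":[0,0,-7],"gripper":0.4},{"dp":[0,0,0],"turn":[0,0,-7],"gripper":0.4},{"dp":[0,0,0],"turn":[0,0,-7],"gripper":0.4},{"dp":[0,0,0],"turn":[0,0,-7],"gripper":0.4}]' 30
python3 -m jog '[{"dp":[0,0,0],"turn":[0,0,-7],"gripper":0.4},{"dp":[0,0,0],"turn":[0,0,-7],"gripper":0.4},{"dp":[0,0,0],"turn":[0,0,-7],"gripper":0.4},{"dp":[0,0,0],"turn":[0,0,0],"gripper":0.4},{"dp":[0,0,0],"turn":[0,0,0],"gripper":0.4}]' 30
python3 - <<'E'
from h import *
im,d,P=cloud('wrist'); save(im,'w2'); 
s=r.state();T=P.reshape(-1,3);b=T-s['eef_pos']
m=(np.hypot(b[:,0],b[:,1])<.04)&(b[:,2]<.03)&(b[:,2]>-.01)
print(m.sum()); 
if m.sum()>5: print(cv2.minEnclosingCircle(b[m][:,:2].astype(np.float32)),b[m].mean(0))
Q=T;mm=(np.hypot(Q[:,0]-.5456,Q[:,1]-.1625)<.09)&(Q[:,2]>.066)&(Q[:,2]<.074);print(cv2.minEnclosingCircle(Q[mm][:,:2].astype(np.float32)),mm.sum())
E
python3 st.py .2
```

```text
clock: 7.8
eef_pos: [0.5405, 0.1665, 0.1982]
ee_rot: [0.438, 0.899, -0.008, -0.008]
wrist_force: [0.3, -0.6, -0.6]
finger_gap: 0.047
clock: 8.22
eef_pos: [0.5378, 0.1649, 0.1905]
ee_rot: [0.261, 0.965, -0.01, -0.014]
wrist_force: [1.0, -0.1, -1.6]
finger_gap: 0.0467
5145
((-0.004292486701160669, -0.007113579194992781), 0.033540837466716766) [-0.00445923 -0.00744181  0.01807427]
((0.5455399751663208, 0.16346034407615662), 0.06816145032644272) 10252
t 8.27 pos [0.5378 0.1648 0.1904] togo [-7.69  1.73 -9.83] tiltfix deg [-1.5  -1.29] yaw 149.66
F [ 0.33  0.59 -1.03] T [ 0.044  0.022 -0.034] q7 2.264 gap 0.0467
```

View pics/w2.png

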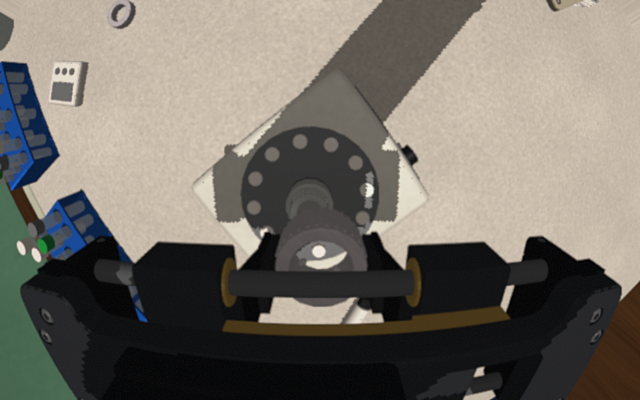

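```bash
sed -i 's/\.5456,\.1625,tz/.5455,.1628,tz/' st.py; python3 -m jog '[{"dp":[-4,1,-5],"turn":[-0.8,-0.7,0],"gripper":0.4},{"dp":[-4,1,-5],"turn":[-0.7,-0.6,0],"gripper":0.4},{"dp":[0,0,0],"turn":[0,0,0],"gripper":0.4},{"dp":[0,0,0],"turn":[0,0,0],"gripper":0.4}]' 30
python3 st.py .2
python3 - <<'E'
from h import *
im,d,P=cloud('wrist'); s=r.state(); b=R.from_quat(s['ee_rot']).inv().apply(P.reshape(-1,3)-s['eef_pos'])*1000
m=(np.abs(b[:,0])<22)&(np.abs(b[:,1])<32)&(b[:,2]<-20)&(b[:,2]>-30); q=b[m]; print(m.sum(),q.min(0).round(1),q.max(0).round(1),np.percentile(q,[2,50,98],axis=0).round(1))
t=q[q[:,2]<np.median(q[:,2])+1.5]
for x0 in range(-20,20,5):
    k=t[(t[:,0]>=x0)&(t[:,0]<x0+5)]; print(x0,len(k),np.percentile(k[:,1],[1,99]).round(1) if len(k) else '')
A=np.c_[2*t[:,:2],np.ones(len(t))]
# outer edge: circle of radius 24 fit on extreme points by angle
from scipy.optimize import least_squares
rr=np.hypot(t[:,0],t[:,1]);an=np.arctan2(t[:,1],t[:,0]);E=[t[(an>a)&(an<a+.2)][np.argmax(rr[(an>a)&(an<a+.2)]),:2] for a in np.arange(-np.pi,np.pi,.2) if ((an>a)&(an<a+.2)).sum()>3]
E=np.array(E);E=E[np.abs(E[:,0])<19]
f=least_squares(lambda p:np.hypot(E[:,0]-p[0],E[:,1]-p[1])-24,[0,0],loss='soft_l1');print(f.x,len(E),np.abs(f.fun).mean())
E
```

```text
clock: 8.6
eef_pos: [0.5466, 0.162, 0.2003]
ee_rot: [0.266, 0.964, 0.001, 0.001]
wrist_force: [-0.8, -0.1, 0.1]
finger_gap: 0.0464
t 8.6 pos [0.5466 0.162  0.2003] togo [1.33 0.1  0.34] tiltfix deg [0.11 0.12] yaw 149.15
F [-0.83 -0.11  0.07] T [0.049 0.092 0.016] q7 2.262 gap 0.0464
2378 [-22.  -24.2 -27.7] [ 21.9  24.7 -20. ] [[-20.5 -22.7 -26.8]
 [  0.4 -13.6 -25.4]
 [ 21.   22.5 -20.7]]
-20 265 [-16.3   0.9]
-15 219 [-19.6  20.6]
-10 223 [-21.9  22.7]
-5 252 [-22.7  23.8]
0 230 [-22.8  23.7]
5 223 [-22.   23.4]
10 214 [-20.4  21.3]
15 270 [-17.4   0.8]
[0.67359191 0.84898224] 17 0.20983299209321432
```

```bash
python3 -m jog '[{"dp":[1.3,0,10],"turn":[0.1,0.1,0],"gripper":0.4},{"dp":[0,0,10],"turn":[0,0,0],"gripper":0.4},{"dp":[0,0,10],"turn":[0,0,0],"gripper":0.4},{"dp":[0,0,0],"turn":[0,0,0],"gripper":0.4},{"dp":[0,0,0],"turn":[0,0,0],"gripper":0.4}]' 30
python3 st.py .16
```

```text
clock: 9.07
eef_pos: [0.5449, 0.1629, 0.1665]
ee_rot: [0.266, 0.964, -0.0, -0.0]
wrist_force: [-0.1, -0.5, -0.5]
finger_gap: 0.0465
t 9.07 pos [0.5449 0.1629 0.1665] togo [-0.6   0.21  6.45] tiltfix deg [-0.04 -0.03] yaw 149.11
F [-0.14 -0.53 -0.53] T [ 0.031  0.109 -0.065] q7 2.262 gap 0.0465
```

```bash
python3 -m jog '[{"dp":[-0.5,0.2,6],"turn":[0,0,0],"gripper":0.4},{"dp":[0,0,6],"turn":[0,0,0],"gripper":0.4},{"dp":[0,0,6],"turn":[0,0,0],"gripper":0.4},{"dp":[0,0,6],"turn":[0,0,0],"gripper":0.4},{"dp":[0,0,0],"turn":[0,0,0],"gripper":0.4},{"dp":[0,0,0],"turn":[0,0,0],"gripper":0.4}]' 30
python3 st.py .12
```

```text
clock: 9.57
eef_pos: [0.5452, 0.1628, 0.1391]
ee_rot: [0.266, 0.964, -0.001, -0.001]
wrist_force: [0.3, 0.4, -0.6]
finger_gap: 0.0466
t 9.57 pos [0.5452 0.1628 0.1391] togo [-0.31  0.22 19.12] tiltfix deg [-0.1  -0.07] yaw 149.11
F [ 0.29  0.37 -0.6 ] T [0.1   0.068 0.05 ] q7 2.266 gap 0.0466
```

Underside is at about 132 mm, so the ring is over the stud with no side force. I lower it in small steps until it meets the thread.

```bash
python3 -m jog '[{"dp":[0,0,5],"turn":[0,0,0],"gripper":0.4},{"dp":[0,0,5],"turn":[0,0,0],"gripper":0.4},{"dp":[0,0,3],"turn":[0,0,0],"gripper":0.4},{"dp":[0,0,2],"turn":[0,0,0],"gripper":0.4},{"dp":[0,0,0],"turn":[0,0,0],"gripper":0.4}]' 30
python3 st.py .12
python3 -m jog '[{"dp":[0,0,2],"turn":[0,0,0],"gripper":0.4},{"dp":[0,0,2],"turn":[0,0,0],"gripper":0.4},{"dp":[0,0,0],"turn":[0,0,0],"gripper":0.4}]' 30
python3 st.py .11
```

```text
clock: 9.98
eef_pos: [0.5454, 0.1629, 0.123]
ee_rot: [0.266, 0.964, -0.0, -0.0]
wrist_force: [-0.4, -0.5, -0.3]
finger_gap: 0.0464
t 9.98 pos [0.5454 0.1629 0.123 ] togo [-0.1  -0.01  3.02] tiltfix deg [-0.05 -0.04] yaw 149.11
F [-0.45 -0.45 -0.3 ] T [ 0.038  0.068 -0.061] q7 2.268 gap 0.0464
clock: 10.23
eef_pos: [0.5456, 0.1629, 0.1188]
ee_rot: [0.266, 0.964, -0.0, -0.0]
wrist_force: [-0.6, 0.6, -1.2]
finger_gap: 0.0465
t 10.23 pos [0.5456 0.1629 0.1188] togo [-0.01 -0.12  8.78] tiltfix deg [-0.04 -0.03] yaw 149.11
F [-0.6   0.61 -1.2 ] T [0.123 0.077 0.02 ] q7 2.269 gap 0.0465
```

```bash
for i in 1; do :; done; python3 -m jog '[{"dp":[0,0,1.5],"turn":[0,0,0],"gripper":0.4},{"dp":[0,0,1.5],"turn":[0,0,0],"gripper":0.4},{"dp":[0,0,0],"turn":[0,0,0],"gripper":0.4}]' 30
python3 st.py .11
python3 -m jog '[{"dp":[0,0,1.5],"turn":[0,0,0],"gripper":0.4},{"dp":[0,0,1],"turn":[0,0,0],"gripper":0.4},{"dp":[0,0,0],"turn":[0,0,0],"gripper":0.4}]' 30
python3 st.py .11
```

```text
clock: 10.48
eef_pos: [0.5457, 0.163, 0.1157]
ee_rot: [0.266, 0.964, -0.0, -0.0]
wrist_force: [0.5, -0.9, 0.6]
finger_gap: 0.0467
t 10.48 pos [0.5457 0.163  0.1157] togo [ 0.08 -0.25  5.72] tiltfix deg [-0.02 -0.01] yaw 149.11
F [ 0.48 -0.89  0.59] T [0.076 0.072 0.026] q7 2.269 gap 0.0467
clock: 10.73
eef_pos: [0.5458, 0.163, 0.113]
ee_rot: [0.266, 0.964, -0.0, -0.0]
wrist_force: [-0.1, 0.2, -0.3]
finger_gap: 0.0464
t 10.73 pos [0.5458 0.163  0.113 ] togo [ 0.15 -0.29  3.03] tiltfix deg [-0.01 -0.  ] yaw 149.11
F [-0.12  0.15 -0.27] T [ 0.087  0.083 -0.017] q7 2.27 gap 0.0464
```

```bash
python3 -m jog '[{"dp":[0,0,1],"turn":[0,0,0],"gripper":0.4},{"dp":[0,0,1],"turn":[0,0,0],"gripper":0.4},{"dp":[0,0,0],"turn":[0,0,0],"gripper":0.4}]' 30
python3 st.py .11
python3 -m jog '[{"dp":[0,0,1],"turn":[0,0,0],"gripper":0.4},{"dp":[0,0,1],"turn":[0,0,0],"gripper":0.4},{"dp":[0,0,0],"turn":[0,0,0],"gripper":0.4}]' 30
python3 st.py .11
```

```text
clock: 10.98
eef_pos: [0.5459, 0.1631, 0.1115]
ee_rot: [0.266, 0.964, 0.0, 0.0]
wrist_force: [-2.0, -0.3, 2.4]
finger_gap: 0.047
t 10.98 pos [0.5459 0.1631 0.1115] togo [ 0.24 -0.45  1.45] tiltfix deg [0.02 0.01] yaw 149.1
F [-2.01 -0.33  2.38] T [-0.     0.37   0.003] q7 2.27 gap 0.047
clock: 11.23
eef_pos: [0.5461, 0.1631, 0.1115]
ee_rot: [0.266, 0.964, 0.0, 0.0]
wrist_force: [-0.2, -0.4, 0.2]
finger_gap: 0.0468
t 11.23 pos [0.5461 0.1631 0.1115] togo [ 0.33 -0.53  1.55] tiltfix deg [0.06 0.01] yaw 149.09
F [-0.17 -0.37  0.22] T [0.033 0.226 0.013] q7 2.27 gap 0.0468
```

```bash
python3 -m jog '[{"dp":[0.2,-0.3,0],"turn":[0,0,6],"gripper":0.4},{"dp":[0,0,0.3],"turn":[0,0,6],"gripper":0.4},{"dp":[0,0,0.3],"turn":[0,0,6],"gripper":0.4},{"dp":[0,0,0.3],"turn":[0,0,6],"gripper":0.4},{"dp":[0,0,0],"turn":[0,0,0],"gripper":0.4},{"dp":[0,0,0],"turn":[0,0,0],"gripper":0.4}]' 30
python3 st.py .11
```

```text
clock: 11.73
eef_pos: [0.546, 0.1628, 0.1103]
ee_rot: [0.468, 0.884, 0.001, 0.0]
wrist_force: [0.4, -0.3, 0.2]
finger_gap: 0.0465
t 11.73 pos [0.546  0.1628 0.1103] togo [ 0.26 -0.41  0.27] tiltfix deg [0.11 0.01] yaw 124.19
F [ 0.45 -0.26  0.22] T [-0.002  0.085  0.018] q7 1.852 gap 0.0465
```

```bash
python3 -m jog '[{"dp":[0.2,-0.2,0.35],"turn":[0,0,7],"gripper":0.4},{"dp":[0,0,0.35],"turn":[0,0,7],"gripper":0.4},{"dp":[0,0,0.35],"turn":[0,0,7],"gripper":0.4},{"dp":[0,0,0.35],"turn":[0,0,7],"gripper":0.4},{"dp":[0,0,0.35],"turn":[0,0,7],"gripper":0.4},{"dp":[0,0,0.35],"turn":[0,0,7],"gripper":0.4},{"dp":[0,0,0],"turn":[0,0,0],"gripper":0.4},{"dp":[0,0,0],"turn":[0,0,0],"gripper":0.4}]' 30
python3 st.py .11
```

```text
clock: 12.4
eef_pos: [0.5463, 0.1632, 0.1083]
ee_rot: [0.754, 0.657, 0.002, 0.0]
wrist_force: [-0.3, -0.9, -0.3]
finger_gap: 0.0465
t 12.4 pos [0.5463 0.1632 0.1083] togo [-0.53 -0.78 -1.75] tiltfix deg [ 0.17 -0.11] yaw 82.17
F [-0.26 -0.85 -0.33] T [-0.129  0.122 -0.024] q7 1.147 gap 0.0465
```

```bash
python3 -m jog '[{"dp":[-0.3,-0.5,0.35],"turn":[0.1,-0.1,7],"gripper":0.4},{"dp":[0,0,0.35],"turn":[0,0,7],"gripper":0.4},{"dp":[0,0,0.35],"turn":[0,0,7],"gripper":0.4},{"dp":[0,0,0.35],"turn":[0,0,7],"gripper":0.4},{"dp":[0,0,0.35],"turn":[0,0,7],"gripper":0.4},{"dp":[0,0,0.35],"turn":[0,0,7],"gripper":0.4},{"dp":[0,0,0.35],"turn":[0,0,7],"gripper":0.4},{"dp":[0,0,0],"turn":[0,0,0],"gripper":0.4},{"dp":[0,0,0],"turn":[0,0,0],"gripper":0.4}]' 30
python3 st.py .11
```

```text
clock: 13.15
eef_pos: [0.5462, 0.1631, 0.1058]
ee_rot: [0.955, 0.295, 0.001, -0.0]
wrist_force: [-0.3, 0.2, 1.0]
finger_gap: 0.0466
t 13.15 pos [0.5462 0.1631 0.1058] togo [-0.73 -0.13 -4.17] tiltfix deg [ 0.03 -0.11] yaw 34.31
F [-0.26  0.21  0.99] T [-0.206  0.1    0.02 ] q7 0.35 gap 0.0466
```

```bash
python3 -m jog '[{"dp":[-0.5,0,0.3],"turn":[0,-0.1,6],"gripper":0.4},{"dp":[0,0,0.3],"turn":[0,0,6],"gripper":0.4},{"dp":[0,0,0.3],"turn":[0,0,6],"gripper":0.4}]' 30
python3 st.py .11
python3 -m jog '[{"dp":[0,0,0.3],"turn":[0,0,6],"gripper":0.4},{"dp":[0,0,0.3],"turn":[0,0,6],"gripper":0.4},{"dp":[0,0,0.3],"turn":[0,0,6],"gripper":0.4}]' 30
python3 st.py .11
```

```text
clock: 13.4
eef_pos: [0.546, 0.1629, 0.1052]
ee_rot: [0.989, 0.15, 0.0, -0.0]
wrist_force: [0.4, 0.8, 1.2]
finger_gap: 0.0468
t 13.4 pos [0.546  0.1629 0.1052] togo [-0.53 -0.05 -4.83] tiltfix deg [-0.01 -0.05] yaw 17.21
F [0.42 0.83 1.21] T [ 0.065 -0.029 -0.014] q7 0.067 gap 0.0468
clock: 13.65
eef_pos: [0.547, 0.1634, 0.1052]
ee_rot: [1.0, -0.003, 0.001, -0.001]
wrist_force: [0.9, -0.2, 1.5]
finger_gap: 0.0468
t 13.65 pos [0.547  0.1634 0.1052] togo [-1.47  0.63 -4.83] tiltfix deg [-0.11 -0.17] yaw -0.33
F [ 0.87 -0.16  1.51] T [-0.237 -0.046  0.011] q7 -0.222 gap 0.0468
```

```bash
python3 -m jog '[{"dp":[-0.9,0.4,0],"turn":[-0.1,-0.1,6],"gripper":0.4},{"dp":[0,0,0],"turn":[0,0,6],"gripper":0.4},{"dp":[0,0,0],"turn":[0,0,6],"gripper":0.4}]' 30
python3 st.py .11
python3 -m jog '[{"dp":[-0.2,0,0.1],"turn":[0,0,6],"gripper":0.4},{"dp":[0,0,0.2],"turn":[0,0,6],"gripper":0.4},{"dp":[0,0,0.2],"turn":[0,0,6],"gripper":0.4}]' 30
python3 st.py .11
```

```text
clock: 13.9
eef_pos: [0.5462, 0.163, 0.1053]
ee_rot: [0.988, -0.155, 0.001, -0.0]
wrist_force: [-0.4, -0.7, -2.1]
finger_gap: 0.0469
t 13.9 pos [0.5462 0.163  0.1053] togo [-0.61  0.42 -4.72] tiltfix deg [-0.05 -0.06] yaw -17.89
F [-0.4  -0.74 -2.12] T [-0.172  0.082  0.019] q7 -0.512 gap 0.0469
clock: 14.15
eef_pos: [0.546, 0.1627, 0.1045]
ee_rot: [0.953, -0.304, 0.0, -0.0]
wrist_force: [-0.0, 0.2, -1.0]
finger_gap: 0.0465
t 14.15 pos [0.546  0.1627 0.1045] togo [-0.43  0.23 -5.5 ] tiltfix deg [-0.04 -0.04] yaw -35.43
F [-0.02  0.23 -1.01] T [-0.15   0.052  0.13 ] q7 -0.799 gap 0.0465
```

```bash
python3 -m jog '[{"dp":[-0.2,0.1,0.3],"turn":[0,0,6],"gripper":0.4},{"dp":[0,0,0.3],"turn":[0,0,6],"gripper":0.4},{"dp":[0,0,0.3],"turn":[0,0,6],"gripper":0.4},{"dp":[0,0,0.3],"turn":[0,0,6],"gripper":0.4}]' 30
python3 st.py .11
```

```text
clock: 14.48
eef_pos: [0.546, 0.1627, 0.1034]
ee_rot: [0.871, -0.491, 0.001, -0.0]
wrist_force: [0.1, -0.9, 1.5]
finger_gap: 0.0467
t 14.48 pos [0.546  0.1627 0.1034] togo [-0.36  0.4  -6.57] tiltfix deg [-0.07 -0.03] yaw -58.78
F [ 0.1  -0.89  1.55] T [-0.253  0.201  0.202] q7 -1.177 gap 0.0467
```

```bash
python3 -m jog '[{"dp":[0,0.1,0.3],"turn":[0,0,6],"gripper":0.4},{"dp":[0,0,0.3],"turn":[0,0,6],"gripper":0.4},{"dp":[0,0,0.3],"turn":[0,0,6],"gripper":0.4}]' 30
python3 st.py .11
python3 -m jog '[{"dp":[0,0,0],"turn":[0,0,0],"gripper":0.4},{"dp":[0,0,0],"turn":[0,0,0],"gripper":0.4}]' 30
python3 st.py .11
```

```text
clock: 14.73
eef_pos: [0.5461, 0.1627, 0.1027]
ee_rot: [0.787, -0.617, 0.0, -0.0]
wrist_force: [-0.3, -0.7, 0.9]
finger_gap: 0.0467
t 14.73 pos [0.5461 0.1627 0.1027] togo [-0.26  0.53 -7.34] tiltfix deg [-0.08 -0.01] yaw -76.26
F [-0.31 -0.72  0.94] T [-0.238  0.14   0.278] q7 -1.457 gap 0.0467
clock: 14.9
eef_pos: [0.5461, 0.1627, 0.1026]
ee_rot: [0.79, -0.614, 0.0, -0.0]
wrist_force: [-0.8, 0.2, 1.3]
finger_gap: 0.0467
t 14.9 pos [0.5461 0.1627 0.1026] togo [-0.24  0.53 -7.44] tiltfix deg [-0.06 -0.02] yaw -75.71
F [-0.79  0.24  1.31] T [-0.16   0.277 -0.149] q7 -1.448 gap 0.0467
```

```bash
python3 -m jog '[{"dp":[0,0,-1.2],"turn":[0,0,0],"gripper":0.4}]' 30; python3 st.py .11
python3 -m jog '[{"dp":[0,0,0],"turn":[0,0,0],"gripper":0.7},{"dp":[0,0,0],"turn":[0,0,0],"gripper":0.7},{"dp":[0,0,0],"turn":[0,0,0],"gripper":0.7},{"dp":[0,0,0],"turn":[0,0,0],"gripper":0.7}]'; python3 st.py .11
```

```text
clock: 14.98
eef_pos: [0.5459, 0.1627, 0.103]
ee_rot: [0.792, -0.611, 0.001, -0.0]
wrist_force: [7.4, 2.0, -21.1]
finger_gap: 0.0469
t 14.98 pos [0.5459 0.1627 0.103 ] togo [-0.23  0.37 -6.98] tiltfix deg [-0.05 -0.04] yaw -75.35
F [  7.44   1.96 -21.15] T [ 0.315 -1.547 -0.232] q7 -1.443 gap 0.0469
clock: 15.32
eef_pos: [0.5458, 0.1627, 0.1031]
ee_rot: [0.796, -0.606, 0.0, -0.0]
wrist_force: [0.2, -0.8, -0.4]
finger_gap: 0.0598
t 15.32 pos [0.5458 0.1627 0.1031] togo [-0.15  0.25 -6.92] tiltfix deg [-0.02 -0.01] yaw -74.57
F [ 0.19 -0.76 -0.39] T [-0.069  0.129 -0.048] q7 -1.43 gap 0.0598
```

```bash
python3 -m jog '[{"dp":[0,0,-5],"turn":[0,0,0],"gripper":0.8},{"dp":[0,0,-15],"turn":[0,0,0],"gripper":0.8},{"dp":[0,0,-30],"turn":[0,0,0],"gripper":0.8},{"dp":[0,0,-35],"turn":[0,0,0],"gripper":0.8},{"dp":[0,0,-35],"turn":[0,0,0],"gripper":0.8},{"dp":[0,30,-20],"turn":[0,0,0],"gripper":0.8},{"dp":[0,30,0],"turn":[0,0,0],"gripper":0.8},{"dp":[0,0,0],"turn":[0,0,0],"gripper":0.8},{"dp":[0,0,0],"turn":[0,0,0],"gripper":0.8}]'
python3 - <<'E'
from h import *
im,d,P=cloud('wrist'); save(im,'w3'); Q=P.reshape(-1,3); rr=np.hypot(Q[:,0]-.5456,Q[:,1]-.1628)
for nm,a,b,lo,hi in [('ringtop',.017,.0235,.12,.135),('stud',0,.006,.14,.155),('disc',.04,.06,.06,.08)]:
    m=(rr>a)&(rr<b)&(Q[:,2]>lo)&(Q[:,2]<hi); print(nm,m.sum(),np.median(Q[m,2]).round(4))
m=(rr<.035)&(Q[:,2]>.118)&(Q[:,2]<.135); print(cv2.minEnclosingCircle(Q[m][:,:2].astype(np.float32)))
m=(rr>.018)&(rr<.023)&(Q[:,2]>.12)&(Q[:,2]<.135);A=np.c_[Q[m][:,:2],np.ones(m.sum())];print('tilt',np.linalg.lstsq(A,Q[m][:,2],rcond=None)[0][:2].round(3))
E
```

```text
clock: 16.07
eef_pos: [0.4865, 0.1444, 0.2527]
ee_rot: [0.797, -0.605, 0.0, -0.0]
wrist_force: [-0.8, -0.2, -0.3]
finger_gap: 0.0695
ringtop 937 0.1279
stud 146 0.1464
disc 4943 0.0688
((0.5455390810966492, 0.16313493251800537), 0.024983393028378487)
tilt [0.002 0.002]
```

View pics/w3.png

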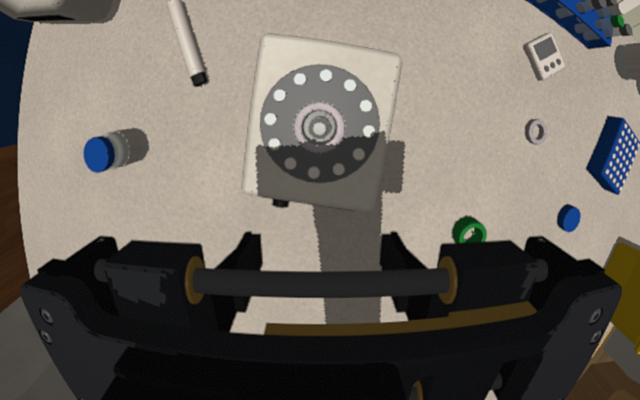

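The ring sits upright on the stud at (320,127), centred within 0.5 mm. Its underside is at about 95.3 mm, so the hub is pressed in about 2.9 mm, which is roughly 12.6 N. The gripper is clear of everything.

```bash
python3 -c "
from workcell import r
print(r.sign_off())"
```

```text
the job is handed in; nothing more can be done
None
```

I put the plain aluminium ring on the stud, screwed it down about 225° clockwise in one grip, let go, backed away and handed the job in at about 16 s. No verdict was reported.

- **Touch:** The ring met the hub with its underside at about 98.1 mm; the wrist camera had put the hub top at 98.2 mm. I used up the play, then turned about 58° further, and the turning torque rose from about 0 to 0.28 N m.
- **Lift test:** With the ring still gripped, a pull of about 21 N raised the gripper only about 0.4 mm. A free ring would have lifted 2 mm, so the hub is pressing it up.
- **Final view:** The ring's underside is at about 95.3 mm, tilted under 0.003 rad and centred within 0.5 mm. That puts the hub about 2.9 mm in, or roughly 12 to 13 N, inside the 6 to 22 N range. I worked this force out from the height, as it cannot be measured directly.
- **Other things on the bench:** The gripper touched none of them, though I did not re-measure their positions at the end.
- **Disagreement:** The depth camera read heights about 0.6 mm too high, which I allowed for. The measured offset of the ring in the grip differed by about 1.5 mm between two views; that did not affect the fit.

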